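Slide a specimen tray over the step onto the light plate

TASK

Stand the capped specimen jar in the enamel tray, then slide the tray along the steel platform and down over the step onto the white light plate, squarely and up against the end stop: push it, do not lift it, and keep the jar standing in it, never dropped or tipped. Then swing the retaining bar fully shut behind the tray and, last, press the button on the grey pod all the way down and let go. Leave the cup, the glass dish and the forceps alone.

Things in the scene. Friction and masses are not known exactly. Their poses are not given: they have to be found in the camera images.
- station: Fixed inspection station, 200 mm in x, 454 mm in y. Origin on the bench under the step, mid-width; x across the lane (away from the robot at yaw 0), y along it, z up. Steel platform at y 4 to 250 mm, top 40 mm above the bench; white light plate at y -4 to -194 mm, top 32 mm above it: the step is 8 mm down, with an 8 mm gap. No side rails.
- home (a point): Middle of the light plate on its surface, 32 mm above the bench (station x 0, y -104 mm): the tray's origin lies here when the tray is home. The aluminium end stop is an upright wall 200 mm wide across the plate's end, its face at station y = -194 mm, its top 60 mm above the bench.
- bar (a joint): Angle (rad) of the retaining bar: a straight aluminium bar 150 mm long, 12 mm thick, underside 47 and top 67 mm above the bench, that turns level about a pin at one end. 0 = fully shut, at its limit: it lies across the lane above the step, from the pin along station -x. 1.57 = open, along station +y, beside the lane. Limit 2.0. It starts open, stays where left, and needs about 0.5 N at its end.
- bar_pin (a point): Axis of the bar's upright pin, at station x = 105 mm, y = 0, 57 mm above the bench.
- bar_end (a point): Point on the middle of the bar 140 mm from its pin (10 mm from the free end), half way up, 57 mm above the bench.
- tray: White enamel tray with a dark rim, 140 mm in its x by 180 mm in its y, 35 mm tall, open on top, walls and floor 5 mm thick, upright walls, about 450 g. Origin at the centre of its underside, z up. It starts on the steel platform, its y roughly along the station's y. It may be pushed at the outside of its rear (+y) wall.
- jar: Closed amber glass specimen jar with a white cap, round, 52 mm across its body, 80 mm tall, about 160 g, standing on the bench to the left or the right of the station. Origin at the centre of its underside, z up.
- lamp (a joint): Travel of the spring push button on the pod, m: 0 up, 0.006 fully pressed, which takes about 5 N; springs back when let go.
- lamp_top (a point): Centre of the top of the round white button (32 mm across) that is pressed straight down, on a grey pod 100 by 80 mm on the bench, on the other side of the station from the jar.
- cup: Bystander: clear plastic cup 68 mm across, 75 mm tall, beyond the station. Origin at the centre of its underside.
- dish: Bystander: closed flat glass dish 86 mm across, 16 mm tall, beyond the station. Origin at the centre of its underside.
- forceps: Bystander: steel forceps 120 mm long, 6 mm thick, lying on the bench, right of the station's far side. Origin at the middle, underneath, x along its length.
Mind the look-alikes: they are no part of the job. Leave any brown or turquoise look-alike of the tray alone. What is shaped like the jar but turquoise is not meant.

How it is judged:
On the way, in this order (a step that is already met when the one before it is completed fails the run):
1. the jar stands in the tray, let go, while the tray is still on the platform (x of jar in the frame of tray between -0.05 and 0.05 m and y of jar in the frame of tray between -0.07 and 0.07 m and z of jar in the frame of tray between 0 and 0.012 m and angle between jar's own z axis and vertical below 0.12 rad and contact force between the fingers and jar below 0.1 N and y of tray in the frame of station above 0.05 m), for 0.2 s.
2. the tray lies flat on the light plate, home against the end stop, the jar standing in it (y of tray in the frame of station below -0.095 m and x of tray in the frame of station between -0.02 and 0.02 m and angle between the y axis of tray and the y axis of station, either way round below 0.1 rad and height (world z) of tray below 0.0355 m and angle between tray's own z axis and vertical below 0.03 rad and x of jar in the frame of tray between -0.05 and 0.05 m and y of jar in the frame of tray between -0.07 and 0.07 m and z of jar in the frame of tray between 0 and 0.012 m and angle between jar's own z axis and vertical below 0.12 rad), for 0.2 s.
3. the bar is shut behind the tray (all of step 2 and value of joint bar below 0.06 rad), for 0.1 s.
4. the button is pressed down (value of joint lamp above 0.0045 m and value of joint bar below 0.06 rad), for 0.05 s.
At the end, for the whole second after the job is handed in: Tray flat on the light plate within 9 mm of the end stop, 20 mm of mid-lane, 0.1 rad of square; jar upright (0.12 rad) on its floor; bar shut within 0.06 rad; button was pressed over 4.5 mm and is up; tray and jar at rest (all of step 3 and value of joint lamp below 0.0015 m and linear speed of each of tray, jar below 0.02 m/s); the robot touches nothing.
It fails at once if the tray is lifted: its underside's centre rises more than 15 mm above the platform (height (world z) of tray above 0.055 m).
It fails at once if the tray tips more than 0.2 rad (angle between tray's own z axis and vertical above 0.2 rad).
It fails at once if the jar tips more than 0.5 rad (angle between jar's own z axis and vertical above 0.5 rad).
It fails at once if the jar is dropped: it moves faster than 0.5 m/s out of the fingers (linear speed of jar above 0.5 m/s and contact force between the fingers and jar below 0.05 N).
It fails at once if the cup, the dish or the forceps is moved more than 30 mm (distance of any of cup, dish, forceps from where it was at the start of the episode above 0.03 m).
It also fails if it takes over 72 s, if anything falls off the work surface, if the arm or the gripper's body presses on something with over 40 N, if the wrist force passes 120 N, or if a joint passes its speed limit or range.

ROBOT

A 7-joint arm with a two-finger parallel gripper is mounted at the origin on the work surface. World frame = base frame: x ahead of the robot, y to its left, z up, the work surface at z = 0. Lengths are in m, angles in rad, forces in N, time in s.
With the tool pointing down it reaches from about 0.425 to 0.875 m from the base axis. Payload 4.7 kg.
Tool frame: the origin (TCP) lies midway between the tips of the shut fingers; the grasp point (between the pads) lies ctrl.grasp_offset behind it (ctrl.grasp_offset is the distance from the TCP to the grasp point, in m); z points along the fingers, y is the line along which they close (so a half turn about z gives the same grasp; the last joint's range is limited). The gripper opens to 87 mm and grips with 3 to 60 N. Pads are 19 mm wide; open, the fingers measure 117 mm over their backs; the gripper's body (75 mm by 190 mm) begins 51 mm behind the grasp point.
Start: joints at [-1.108, 0.321, -0.07, 1.45, 0.023, 1.371, -0.057], TCP at [0.282, 0.586, 0.223] pointing down, gripper open.
Joint ranges: [-2.86, 2.86], [-0.3, 2.09], [-1.38, 1.24], [0.06, 2.45], [-1.56, 4.7], [0.09, 2.05], [-2.69, 2.69]. Speed limits (rad/s): [2.57, 2.57, 3.14, 3.14, 3.14, 3.14, 3.14].

INTERFACE

Orientations are given as a rotation vector (axis times angle).
In Python, from bench import ctrl gives the robot as it stands. The module is installed in compiled form; this text tells all that it offers.
- The arm moves only by the tool jog_arm, never from a script. Its argument "moves" is one flat list of numbers, 7 for each row, row after row: the shift along the tool's x, y, z in units of 30 cm (1.0 is 30 cm), then the turn, a rotation vector about the tool's x, y, z in units of 60 degrees (1.0 is 60 degrees), then the gripper's target within -1 to 1 (fully open at 1, half-way at 0, shut at -1). In form: [x, y, z, wx, wy, wz, fingers, x, y, z, wx, wy, wz, fingers, ...]. A call has exactly 8 rows; each row is the pose to reach, as a shift and turn from the pose commanded when the call began, along the tool's axes at that moment; what a row does not reach only later rows make up. A row lasts 1/8 s, in which the tool goes at most 62.5 mm and 10.7 degrees, less where a joint would pass 70% of its speed; a pose out of reach is approached as far as the arm can. A call with a number of a shift or a turn outside -1 to 1 is refused whole. A call with a gripper value outside its range is refused whole. The fingers move at their own pace and stop on an object; "newtons" is the grip in N (left out, the last holds). Time passes only in rows, so rows that repeat a pose let the fingers close, or fill a call up. It gives the time, the measured TCP pose, the force, the opening and the grip force at its end, in the units of the state.
- ctrl.get_state(): the state, without advancing time (a new reading comes with each control period).
- ctrl.get_image(name): name is "side" or "top"; returns a dict with "pixels" (420x560x3 uint8, red, green, blue), "fx", "fy", "cx", "cy" (pixels), "dist" ([k1, k2, p1, p2, k3] as OpenCV has them; the pictures are not rectified), "xyz" and "rotation" of the camera in the world. Camera axes: x right, y up, looking along -z (the intrinsics and any distortion apply to the point x, -y, -z); pixel columns grow to the right and rows downward; lengths in m; the calibration is good to about 2 mm. A picture is of the moment at which its call begins. There is no depth.
- ctrl.close_job(): hands the job in; it is judged then, once.
The state is a dict: "time": time; "joint_positions": joint angles; "qd": joint speeds; "joint_torque": joint torques, N m; "position": TCP position; "tool_rot": TCP orientation; "ft_force": force on the tool from outside, world axes, zero at the start; "torque": the same for the moment, N m; "grip_width": opening from 0.0 (shut) to 1.0 (fully open); "grip_force": force on a finger pad.
Only numpy, scipy, OpenCV 4.12 (cv2) and the standard library are available. Lean on these libraries where they do the work, as an engineer would, in place of code of your own. Each camera call takes 0.05 s, during which the arm holds its last target. There are 200 camera calls.

## Working session

There is one attempt and no reset: what is moved stays moved. The work goes in short steps, Python scripts to look and compute and a tool call to move; the robot and the scene stay as the last step left them, time stands still between calls to the robot, and variables do not carry over. Pictures are saved under pics/ and viewed, at most 10 in all, crops included, and the job is handed in when it is done.

Besides the shell and the picture viewer there is one more tool, called after "Emit:" as a command line: name --argument value ..., lists and objects as JSON in quotes. jog_arm: Moves the arm, as the interface text tells. Its arguments: {"type":"object","properties":{"moves":{"type":"array"},"newtons":{"type":"number"}},"required":["moves"]}

```bash
mkdir -p pics
cat > h.py <<'E'
import numpy as np, cv2
from scipy.spatial.transform import Rotation as R
from bench import ctrl
def cam(n):
    im=ctrl.get_image(n); return im
def rotm(im):
    r=np.array(im["rotation"],float)
    return r if r.shape==(3,3) else R.from_rotvec(r).as_matrix()
def ray(im,uv):
    K=np.array([[im["fx"],0,im["cx"]],[0,im["fy"],im["cy"]],[0,0,1]],float)
    p=cv2.undistortPoints(np.array(uv,float).reshape(-1,1,2),K,np.array(im["dist"],float)).reshape(-1,2)
    d=np.c_[p[:,0],-p[:,1],-np.ones(len(p))]
    return np.array(im["xyz"],float),d@rotm(im).T
def plane(im,uv,z):
    o,d=ray(im,uv); return o+d*((z-o[2])/d[:,2])[:,None]
def save(im,name,crop=None,s=1):
    p=cv2.cvtColor(im["pixels"],cv2.COLOR_RGB2BGR)
    if crop: x0,y0,x1,y1=crop; p=p[y0:y1,x0:x1]
    cv2.imwrite("pics/"+name,cv2.resize(p,None,fx=s,fy=s,interpolation=cv2.INTER_CUBIC))
E
python3 - <<'E'
from h import *
a=cam("top");b=cam("side");save(a,"top0.png");save(b,"side0.png")
np.save("t0.npy",a,allow_pickle=True);np.save("s0.npy",b,allow_pickle=True)
for i in(a,b):print(i["xyz"],np.array(i["rotation"]).round(3),i["fx"],i["dist"])
print(ctrl.get_state(),ctrl.grasp_offset)
E
```

```text
[ 0.36499709 -0.05414045  1.21194568] [ 0.114 -0.066 -1.565] 492.8992807106881 [-0.04882697  0.          0.          0.          0.        ]
[ 0.25290016 -0.96303008  0.8314289 ] [ 0.89  -0.124 -0.221] 541.5136460253855 [-0.05458064  0.          0.          0.          0.        ]
{'time': 0.1, 'joint_positions': array([-1.1078952 ,  0.32176329, -0.07006044,  1.45157796,  0.0225714 ,
        1.37082991, -0.05689322]), 'qd': array([ 0.00108669, -0.00144651, -0.00025246, -0.00306532,  0.00209875,
       -0.00065942, -0.0012586 ]), 'joint_torque': array([-9.52391783e-04, -4.92571878e+01, -4.06274954e-01, -3.13395345e+01,
       -6.41198759e-02,  3.95292439e-02,  6.88120144e-05]), 'position': array([0.2818492 , 0.58513723, 0.22154882]), 'tool_rot': array([-6.98991106e-01, -3.06251026e+00,  2.76862623e-03]), 'ft_force': array([ 0.01605811,  0.69744964, -0.16807434]), 'torque': array([-0.02359173,  0.00488128, -0.04868723]), 'grip_force': 0.0, 'grip_width': 0.9997476040770638} 0.0187
```

View pics/top0.png

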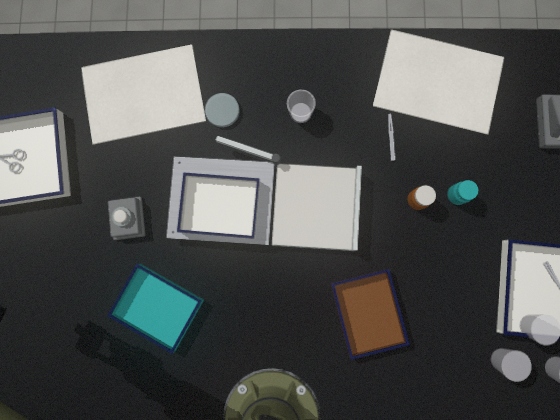

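View pics/side0.png

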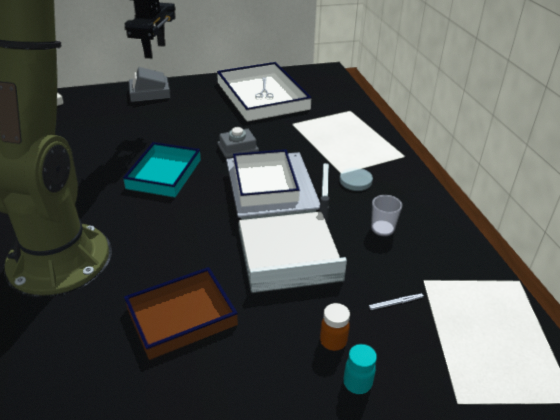

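The top view shows these candidates:
- **Jar:** the amber jar with a white cap at (424,196) fits the description. The turquoise one at (463,192) is a look-alike.
- **Tray:** the white tray with a dark rim on the platform at (222,206) is the one meant. The turquoise tray at (157,307), the brown one at (370,314) and the white trays at the picture edges, which are off the platform, are not.
- **Button:** the grey pod at (125,217) is on the other side of the station from the jar. The bar stands open at (247,148), with its pin near (278,157).

I'll confirm in a crop and measure.

Run:
```python
from h import *
a=np.load("t0.npy",allow_pickle=True).item();b=np.load("s0.npy",allow_pickle=True).item()
save(a,"crop1.png",(95,120,495,260),2)
hsv=cv2.cvtColor(a["pixels"],cv2.COLOR_RGB2HSV); g=hsv[...,2]
def box(m,seed,name,z):
    n,l=cv2.connectedComponents(m.astype(np.uint8)); k=l==l[seed[1],seed[0]]
    c=max(cv2.findContours(k.astype(np.uint8),0,2)[0],key=cv2.contourArea)
    r=cv2.minAreaRect(c); P=plane(a,cv2.boxPoints(r),z)[:,:2]
    print(name,k.sum(),np.array(r[0]).round(1),"ctr",plane(a,[r[0]],z)[0,:2].round(4),"corners",P.round(3).tolist(),"sides",np.linalg.norm(np.diff(P,axis=0),axis=1).round(3))
blue=(hsv[...,0]>105)&(hsv[...,0]<135)&(hsv[...,1]>110)
ys,xs=np.where(blue[165:245,165:270]);print("rim",len(xs),xs.min()+165,xs.max()+165,ys.min()+165,ys.max()+165)
m=np.zeros_like(blue);m[165:245,165:270]=blue[165:245,165:270]
box(m,(xs[0]+165,ys[0]+165),"rim",.075)
for p in[(424,195),(424,205),(122,216),(315,205),(180,230),(268,200),(240,146)]:print(p,hsv[p[1],p[0]],a["pixels"][p[1],p[0]])
```

```text
rim 3 178 179 225 230
rim 1 [178. 225.] ctr [0.4563 0.2186] corners [[0.456, 0.219], [0.456, 0.219], [0.456, 0.219], [0.456, 0.219]] sides [0. 0. 0.]
(424, 195) [ 26   9 198] [198 197 191]
(424, 205) [ 15  18 113] [113 109 105]
(122, 216) [ 19  10 199] [199 196 191]
(315, 205) [ 20  11 203] [203 200 194]
(180, 230) [117 107  81] [47 50 81]
(268, 200) [113   8 132] [128 129 132]
(240, 146) [ 72   6 200] [195 200 197]
```

View pics/crop1.png

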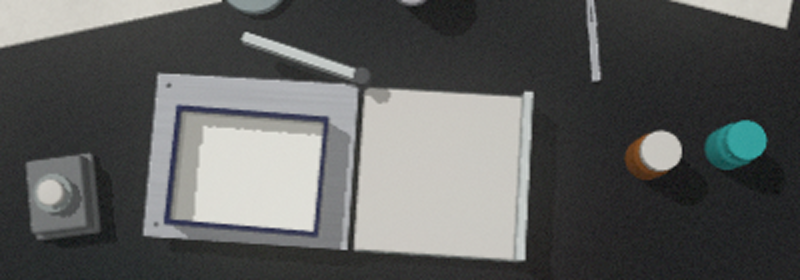

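The crop confirms the amber jar with its white cap at about (425,195) next to the turquoise one, the blue-rimmed white tray on the platform, and the bar open. Next I'll work out positions.

Run:
```python
from h import *
a=np.load("t0.npy",allow_pickle=True).item();b=np.load("s0.npy",allow_pickle=True).item()
np.set_printoptions(precision=4,suppress=True)
def pr(n,uv,z):
    P=plane(a,uv,z)[:,:2];print(n,P.tolist() if 0 else P.round(4).tolist(),P.mean(0));return P
pl=pr("plate",[(276.5,164),(356.5,168),(353,249),(273,244)],.032)
pf=pr("platf",[(174,157),(273.5,162.5),(269.5,244.5),(167.5,238)],.04)
rm=pr("rim",[(183.5,173),(259,178.5),(253.5,238),(177.5,231)],.075)
for P in(pl,pf,rm):
    print(np.linalg.norm(P-np.roll(P,-1,0),axis=1)); e=(P[0]+P[3]-P[1]-P[2]);print("yaw of +y",np.degrees(np.arctan2(-e[0],e[1])))
def cap(im,x0,y0,x1,y1,t):
    hsv=cv2.cvtColor(im["pixels"],cv2.COLOR_RGB2HSV)[y0:y1,x0:x1]
    m=((hsv[...,2]>t)&(hsv[...,1]<40)).astype(np.uint8)
    c=max(cv2.findContours(m,0,2)[0],key=cv2.contourArea)
    e=cv2.fitEllipse(c);print(e,cv2.contourArea(c));return [e[0][0]+x0,e[0][1]+y0]
def tri(p,q):
    o1,d1=ray(a,[p]);o2,d2=ray(b,[q]);s=np.linalg.lstsq(np.c_[d1[0],-d2[0]],o2-o1,rcond=None)[0]
    A=o1+s[0]*d1[0];B=o2+s[1]*d2[0];print("tri",(A+B)/2,np.linalg.norm(A-B))
j=cap(a,405,180,445,215,150);js=cap(b,318,300,355,328,150);pr("jarcap",[j],.08);tri(j,js)
k=cap(a,105,200,140,235,170);ks=cap(b,222,122,252,142,170);pr("btn.04",[k],.04);tri(k,ks)
pr("barend",[(218,139)],.067);pr("pin",[(276,157)],.067)
pr("forceps",[(390,115),(393,160)],.006);pr("bystanders",[(222,110),(301,100)],.05)
```

```text
plate [[0.6096, -0.0089], [0.5996, -0.2032], [0.4036, -0.1924], [0.4149, -0.0017]] [ 0.5069 -0.1015]
platf [[0.6258, 0.2419], [0.6116, -0.0019], [0.4133, 0.0063], [0.4277, 0.2516]] [0.5196 0.1245]
rim [[0.5794, 0.2091], [0.5661, 0.0303], [0.4267, 0.0416], [0.4423, 0.2194]] [0.5036 0.1251]
[0.1945 0.1963 0.191  0.1948]
yaw of +y -3.1472933640661713
[0.2442 0.1985 0.2458 0.1984]
yaw of +y -3.34805955907
[0.1793 0.1399 0.1785 0.1376]
yaw of +y -4.62524712447579
((20.20503807067871, 14.768499374389648), (18.476774215698242, 19.490402221679688), 100.2564468383789) 277.5
((18.49502182006836, 12.749079704284668), (18.88661003112793, 25.030254364013672), 99.76183319091797) 368.5
jarcap [[0.5274, -0.3548]] [ 0.5274 -0.3548]
tri [ 0.528  -0.3563  0.0742] 0.00048651983308366193
((14.19583511352539, 15.462828636169434), (11.463476181030273, 11.956048011779785), 35.327850341796875) 103.0
((14.962624549865723, 7.918816089630127), (5.47722864151001, 9.783672332763672), 90.83804321289062) 36.5
btn.04 [[0.4818, 0.3721]] [0.4818 0.3721]
tri [0.48   0.3675 0.053 ] 0.0010394298960595984
barend [[0.6634, 0.1301]] [0.6634 0.1301]
pin [[0.6192, -0.009]] [ 0.6192 -0.009 ]
forceps [[0.7403, -0.2925], [0.6251, -0.2972]] [ 0.6827 -0.2948]
bystanders [[0.7405, 0.1246], [0.7647, -0.0684]] [0.7526 0.0281]
```

```bash
cat >> h.py <<'E'
def frame(psi):
    p=np.radians(psi); y=np.array([np.cos(p),np.sin(p),0]); z=np.array([0,0,-1.]); return np.c_[np.cross(y,z),y,z]
def tgt(x,y,z,psi,cur=None):
    s=ctrl.get_state(); p,Rm=(np.array(s["position"]),R.from_rotvec(s["tool_rot"]).as_matrix()) if cur is None else (np.array(cur[:3]),frame(cur[3]))
    d=Rm.T@(np.array([x,y,z])-p)/.3; w=R.from_matrix(Rm.T@frame(psi)).as_rotvec()/np.radians(60)
    print((x,y,z,psi),"->",d.round(3),w.round(3))
O=np.array([.5125,-.0025]);SY=-3.3
def st(x,y):  # station -> world xy
    c,s=np.cos(np.radians(SY)),np.sin(np.radians(SY)); return O+np.array([c*x-s*y,s*x+c*y])
def wst(w):
    c,s=np.cos(np.radians(SY)),np.sin(np.radians(SY)); d=np.array(w[:2])-O; return np.array([c*d[0]+s*d[1],-s*d[0]+c*d[1]])
E
python3 - <<'E'
from h import *
tgt(.48,.36,.22,25)
tgt(.528,.09,.22,-5,(.48,.36,.22,25))
tgt(.528,-.16,.22,-5,(.528,.09,.22,-5))
tgt(.528,-.355,.16,-5,(.528,-.16,.22,-5))
E
```

```text
(0.48, 0.36, 0.22, 25) -> [-0.921 -0.39   0.006] [-0.002  0.001  0.655]
(0.528, 0.09, 0.22, -5) -> [-0.883 -0.235  0.   ] [0.  0.  0.5]
(0.528, -0.16, 0.22, -5) -> [-0.83   0.073  0.   ] [0. 0. 0.]
(0.528, -0.355, 0.16, -5) -> [-0.648  0.057  0.2  ] [0. 0. 0.]
```

Emit:
jog_arm --moves '[-0.92,-0.39,0,0,0,0.65,1,-0.92,-0.39,0,0,0,0.65,1,-0.92,-0.39,0,0,0,0.65,1,-0.92,-0.39,0,0,0,0.65,1,-0.92,-0.39,0,0,0,0.65,1,-0.92,-0.39,0,0,0,0.65,1,-0.92,-0.39,0,0,0,0.65,1,-0.92,-0.39,0,0,0,0.65,1]'

```text
time: 1.1
position: [0.4785, 0.3621, 0.2222]
tool_rot: [-1.677, -2.656, 0.0]
ft_force: [-0.7, 0.4, -0.3]
grip_width: 0.999
grip_force: 0.0
```

Emit:
jog_arm --moves '[-0.88,-0.235,0,0,0,0.5,1,-0.88,-0.235,0,0,0,0.5,1,-0.88,-0.235,0,0,0,0.5,1,-0.88,-0.235,0,0,0,0.5,1,-0.88,-0.235,0,0,0,0.5,1,-0.88,-0.235,0,0,0,0.5,1,-0.88,-0.235,0,0,0,0.5,1,-0.88,-0.235,0,0,0,0.5,1]'

```text
time: 2.1
position: [0.5286, 0.0942, 0.2224]
tool_rot: [-2.306, -2.133, 0.0]
ft_force: [0.2, 0.2, -0.3]
grip_width: 1.002
grip_force: 0.0
```

Emit:
jog_arm --moves '[-0.83,0.07,0,0,0,0,1,-0.83,0.07,0,0,0,0,1,-0.83,0.07,0,0,0,0,1,-0.83,0.07,0,0,0,0,1,-0.83,0.07,0,0,0,0,1,-0.83,0.07,0,0,0,0,1,-0.83,0.07,0,0,0,0,1,-0.83,0.07,0,0,0,0,1]'

```text
time: 3.1
position: [0.5298, -0.1564, 0.2225]
tool_rot: [-2.307, -2.132, -0.0]
ft_force: [-0.2, -0.1, -0.4]
grip_width: 1.001
grip_force: 0.0
```

Emit:
jog_arm --moves '[-0.65,0.057,0.2,0,0,0,1,-0.65,0.057,0.2,0,0,0,1,-0.65,0.057,0.2,0,0,0,1,-0.65,0.057,0.2,0,0,0,1,-0.65,0.057,0.2,0,0,0,1,-0.65,0.057,0.2,0,0,0,1,-0.65,0.057,0.2,0,0,0,1,-0.65,0.057,0.2,0,0,0,1]'

```text
time: 4.1
position: [0.5313, -0.3526, 0.1631]
tool_rot: [2.308, 2.13, 0.002]
ft_force: [-0.5, 0.3, 0.1]
grip_width: 0.998
grip_force: 0.0
```

Run:
```python
from h import *
a=cam("side");save(a,"s1.png",(250,150,450,420),2)
print(ctrl.get_state()["position"],ctrl.get_state()["joint_positions"])
tgt(.528,-.355,.027,-5)
```

```text
[ 0.53104953 -0.35297387  0.16301233] [-0.01154768  0.38702595  0.71236817  1.58566543 -0.26251801  1.26627051
  0.66259003]
(0.528, -0.355, 0.027, -5) -> [-0.008 -0.01   0.453] [ 0.001 -0.     0.006]
```

Emit:
jog_arm --moves '[-0.007,-0.01,0.1,0,0,0,1,-0.007,-0.01,0.2,0,0,0,1,-0.007,-0.01,0.3,0,0,0,1,-0.007,-0.01,0.38,0,0,0,1,-0.007,-0.01,0.43,0,0,0,1,-0.007,-0.01,0.453,0,0,0,1,-0.007,-0.01,0.453,0,0,0,1,-0.007,-0.01,0.453,0,0,0,0.7]'

```text
time: 5.15
position: [0.5279, -0.3563, 0.0276]
tool_rot: [2.31, 2.127, 0.001]
ft_force: [-0.2, 0.2, 0.8]
grip_width: 0.953
grip_force: 0.0
```

Emit:
jog_arm --moves '[0,0,0,0,0,0,0.3,0,0,0,0,0,0,0.1,0,0,0,0,0,0,-0.1,0,0,0,0,0,0,-0.3,0,0,0,0,0,0,-0.5,0,0,0,0,0,0,-0.5,0,0,0,0,0,0,-0.5,0,0,0,0,0,0,-0.5]' --newtons 20

```text
time: 6.15
position: [0.5268, -0.3559, 0.0268]
tool_rot: [-2.311, -2.127, 0.0]
ft_force: [-5.3, 1.5, 5.0]
grip_width: 0.587
grip_force: 20.0
```

Run:
```python
from h import *
a=cam("side");save(a,"s1.png",(240,200,440,420),2)
print(ctrl.get_state()["position"])
```

```text
[ 0.52686263 -0.35589967  0.02677625]
```

View pics/s1.png

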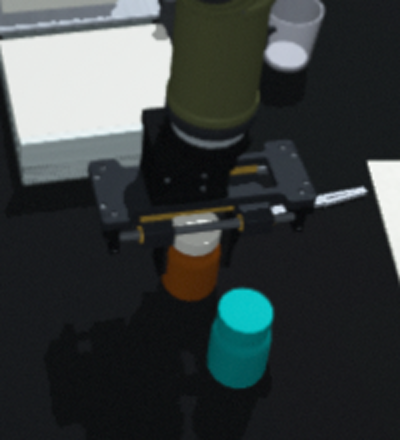

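The fingers hold the amber jar between its shoulders, at 51 mm, which matches its size. I'll lift it and carry it to the tray.

Run:
```python
from h import *
tgt(.52,-.13,.155,-4.6)
tgt(.5036,.125,.155,-4.6,(.52,-.13,.155,-4.6))
```

```text
(0.52, -0.13, 0.155, -4.6) -> [ 0.749 -0.085 -0.427] [-0.001 -0.    -0.002]
(0.5036, 0.125, 0.155, -4.6) -> [ 0.843 -0.123  0.   ] [0. 0. 0.]
```

Emit:
jog_arm --moves '[0,0,-0.06,0,0,0,-0.5,0,0,-0.17,0,0,0,-0.5,0.04,0,-0.3,0,0,0,-0.5,0.14,-0.01,-0.4,0,0,0,-0.5,0.28,-0.03,-0.427,0,0,0,-0.5,0.44,-0.05,-0.427,0,0,0,-0.5,0.6,-0.07,-0.427,0,0,0,-0.5,0.75,-0.085,-0.427,0,0,0,-0.5]'

```text
time: 7.2
position: [0.5211, -0.1274, 0.1557]
tool_rot: [2.309, 2.128, 0.004]
ft_force: [-0.1, -0.5, -1.8]
grip_width: 0.583
grip_force: 20.0
```

Emit:
jog_arm --moves '[0.14,-0.02,0,0,0,0,-0.5,0.28,-0.04,0,0,0,0,-0.5,0.42,-0.06,0,0,0,0,-0.5,0.55,-0.08,0,0,0,0,-0.5,0.67,-0.1,0,0,0,0,-0.5,0.76,-0.11,0,0,0,0,-0.5,0.82,-0.12,0,0,0,0,-0.5,0.843,-0.123,0,0,0,0,-0.5]'

```text
time: 8.2
position: [0.5045, 0.1266, 0.1551]
tool_rot: [2.309, 2.129, 0.001]
ft_force: [-1.0, -0.5, -1.9]
grip_width: 0.589
grip_force: 20.0
```

Run:
```python
from h import *
tgt(.5036,.125,.073,-4.6)
```

```text
(0.5036, 0.125, 0.073, -4.6) -> [-0.006 -0.003  0.274] [ 0.001 -0.    -0.001]
```

Emit:
jog_arm --moves '[-0.003,0,0.06,0,0,0,-0.5,-0.005,0,0.13,0,0,0,-0.5,-0.005,0,0.19,0,0,0,-0.5,-0.005,0,0.235,0,0,0,-0.5,-0.005,0,0.255,0,0,0,-0.5,-0.005,0,0.265,0,0,0,-0.5,-0.005,0,0.272,0,0,0,-0.5,-0.005,0,0.275,0,0,0,-0.5]'

```text
time: 9.2
position: [0.5046, 0.1243, 0.0726]
tool_rot: [2.311, 2.128, 0.001]
ft_force: [-0.2, -0.3, -1.2]
grip_width: 0.591
grip_force: 20.0
```

Run:
```python
from h import *
s=ctrl.get_state();print(s["position"],s["ft_force"])
b=cam("side");save(b,"s2.png",(200,110,350,220),4)
```

```text
[0.50461258 0.12427844 0.07264233] [-0.17367156 -0.30750327 -1.18878881]
```

View pics/s2.png

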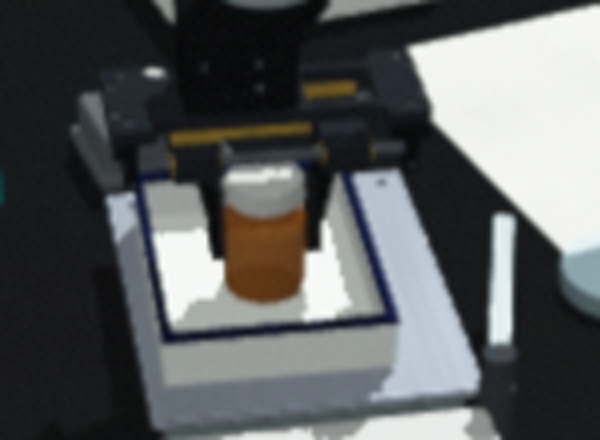

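The jar is upright inside the tray, roughly central, with its base at or near the floor. I'll lower it 1 mm more, release it and rise.

Emit:
jog_arm --moves '[0,0,0.003,0,0,0,-0.5,0,0,0.003,0,0,0,0.2,0,0,0.003,0,0,0,0.3,0,0,0.003,0,0,0,0.4,0,0,0.003,0,0,0,0.5,0,0,0.003,0,0,0,0.5,0,0,-0.05,0,0,0,0.5,0,0,-0.15,0,0,0,0.5]'

```text
time: 10.25
position: [0.5035, 0.1238, 0.1177]
tool_rot: [-2.311, -2.128, 0.003]
ft_force: [0.4, 0.1, 0.1]
grip_width: 0.749
grip_force: 0.0
```

Run:
```python
from h import *
s=ctrl.get_state();p=s["position"];print(p)
x,y=st(-.015,.127+.090+.03);print(x,y)
tgt(x,y,.19,-4.6)
```

```text
[0.50354788 0.123825   0.11769696]
0.5117431874098026 0.2449538891080585
(np.float64(0.5117431874098026), np.float64(0.2449538891080585), 0.19, -4.6) -> [ 0.404 -0.006 -0.241] [-0.002  0.001 -0.002]
```

Emit:
jog_arm --moves '[0,0,-0.15,0,0,0,0.5,0,0,-0.25,0,0,0,1,0.1,0,-0.25,0,0,0,1,0.25,0,-0.25,0,0,0,1,0.38,-0.006,-0.25,0,0,0,1,0.43,-0.006,-0.2,0,0,0,1,0.43,-0.006,-0.12,0,0,0,1,0.43,-0.006,-0.05,0,0,0,1]'

```text
time: 11.25
position: [0.513, 0.2512, 0.131]
tool_rot: [2.311, 2.126, -0.002]
ft_force: [-0.4, -0.8, 1.0]
grip_width: 0.999
grip_force: 0.0
```

Run:
```python
from h import *
s=ctrl.get_state();p=s["position"];print(p,wst(p))
a=cam("top");save(a,"t3.png",(95,120,375,260),2.8)
tgt(.5108+.0035,.253,.048,-4.6)
```

```text
[0.51296429 0.25115586 0.13095325] [-0.01413794  0.25326198]
(0.5143, 0.253, 0.048, -4.6) -> [0.012 0.01  0.267] [-0.004  0.004 -0.003]
```

View pics/t3.png

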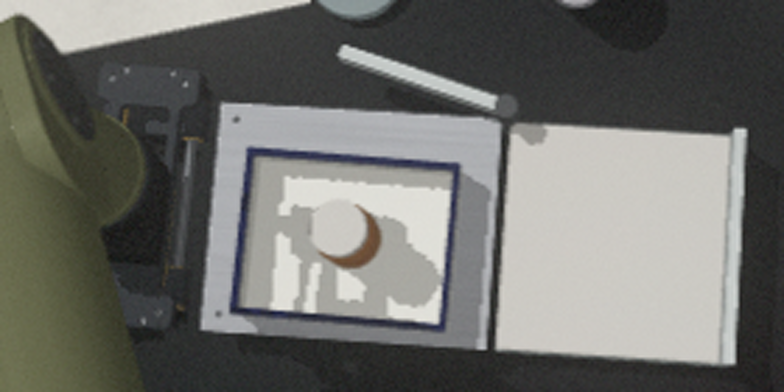

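Nothing has shifted: the tray is on the platform with the jar upright in it at about (340,232) in the crop, and the gripper is behind the rear wall. I'll descend behind the tray and make contact.

Emit:
jog_arm --moves '[0.012,0.01,0.08,0,0,0,1,0.012,0.01,0.17,0,0,0,1,0.012,0.01,0.24,0,0,0,1,0.012,0.01,0.265,0,0,0,1,0.012,0.01,0.265,0,0,0,1,-0.01,0.01,0.265,0,0,0,1,-0.03,0.01,0.265,0,0,0,1,-0.045,0.01,0.265,0,0,0,1]'

```text
time: 12.3
position: [0.5153, 0.2385, 0.0534]
tool_rot: [2.311, 2.127, 0.001]
ft_force: [-1.1, -0.4, 0.3]
grip_width: 0.998
grip_force: 0.0
```

Run:
```python
from h import *
s=ctrl.get_state();p=s["position"];print(p,wst(p),s["ft_force"])
```

```text
[0.51530588 0.23848813 0.05337054] [-0.01107102  0.24075004] [-1.11856313 -0.44791783  0.29471064]
```

Emit:
jog_arm --moves '[-0.01,0,0.012,0,0,0,1,-0.018,0,0.012,0,0,0,1,-0.026,0,0.012,0,0,0,1,-0.034,0,0.012,0,0,0,1,-0.042,0,0.012,0,0,0,1,-0.05,0,0.012,0,0,0,1,-0.058,0,0.012,0,0,0,1,-0.066,0,0.012,0,0,0,1]'

```text
time: 13.3
position: [0.5133, 0.2202, 0.0493]
tool_rot: [-2.31, -2.129, -0.002]
ft_force: [-0.6, 4.0, -0.5]
grip_width: 0.995
grip_force: 1.9
```

Run:
```python
from h import *
s=ctrl.get_state();p=s["position"];print(p,wst(p),s["ft_force"])
```

```text
[0.51327327 0.2202025  0.04925602] [-0.01204766  0.22237773] [-0.60675099  3.97081103 -0.49638267]
```

Emit:
jog_arm --moves '[-0.025,0.0025,0,0,0,-0.003,1,-0.05,0.005,0,0,0,-0.006,1,-0.075,0.0075,0,0,0,-0.009,1,-0.1,0.01,0,0,0,-0.012,1,-0.125,0.0125,0,0,0,-0.015,1,-0.15,0.015,0,0,0,-0.018,1,-0.175,0.0175,0,0,0,-0.02,1,-0.2,0.02,0,0,0,-0.022,1]'

```text
time: 14.3
position: [0.5144, 0.1587, 0.0492]
tool_rot: [-2.286, -2.155, -0.0]
ft_force: [0.0, 5.3, 0.1]
grip_width: 1.002
grip_force: 2.3
```

Run:
```python
from h import *
s=ctrl.get_state();p=s["position"];print(p,wst(p),s["ft_force"],s["tool_rot"])
a=cam("top");save(a,"t4.png",(95,120,375,260),2.8)
```

```text
[0.5144038  0.15870488 0.04924331] [-0.00737896  0.16104716] [0.01292808 5.28907685 0.06943378] [-2.28593615e+00 -2.15491233e+00 -3.55379697e-04]
```

View pics/t4.png

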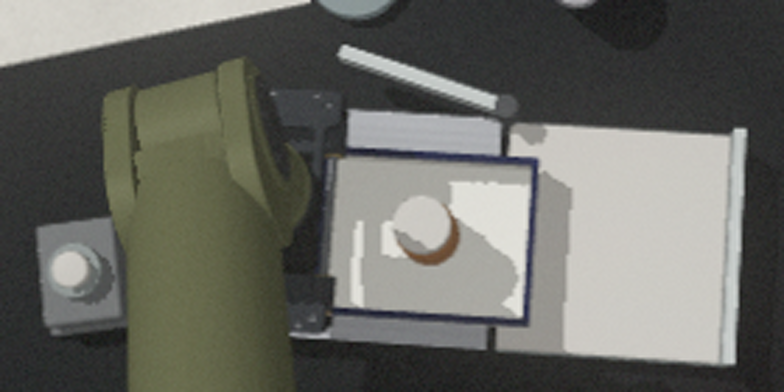

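The tray has been pushed squarely. Its front rim corners are at (538,159) and (526,324) in the crop, and the jar stands at (425,225). I'll check the lateral position.

Run:
```python
from h import *
a=np.load("t0.npy",allow_pickle=True).item()
P=plane(a,[(95+538/2.8,120+159/2.8),(95+526/2.8,120+324/2.8)],.075)
print([wst(p) for p in P],wst(P.mean(0)))
```

```text
[array([ 0.05949384, -0.02977897]), array([-0.0787505 , -0.02833409])] [-0.00962833 -0.02905653]
```

Emit:
jog_arm --moves '[-0.02,0.0012,0.004,0,0,0,1,-0.045,0.0025,0.008,0,0,0,1,-0.07,0.004,0.01,0,0,0,1,-0.095,0.0055,0.01,0,0,0,1,-0.115,0.007,0.01,0,0,0,1,-0.135,0.008,0.01,0,0,0,1,-0.155,0.009,0.01,0,0,0,1,-0.175,0.01,0.01,0,0,0,1]'

```text
time: 15.35
position: [0.5157, 0.109, 0.0478]
tool_rot: [-2.284, -2.156, -0.008]
ft_force: [-0.3, 8.2, 5.6]
grip_width: 1.004
grip_force: 4.3
```

Emit:
jog_arm --moves '[-0.01,0.0008,0,0,0,0,1,-0.02,0.0015,0,0,0,0,1,-0.03,0.002,0,0,0,0,1,-0.04,0.0025,0,0,0,0,1,-0.05,0.003,0,0,0,0,1,-0.06,0.0035,0,0,0,0,1,-0.07,0.004,0,0,0,0,1,-0.08,0.005,0,0,0,0,1]'

```text
time: 16.35
position: [0.5158, 0.0852, 0.0478]
tool_rot: [-2.284, -2.156, -0.008]
ft_force: [0.1, 9.8, 6.2]
grip_width: 0.999
grip_force: 4.5
```

Run:
```python
from h import *
s=ctrl.get_state();p=s["position"];print(p,wst(p),s["ft_force"],s["tool_rot"])
b=cam("side");save(b,"s5.png",(200,110,380,300),3)
```

```text
[0.51575247 0.08515073 0.04782932] [-0.00179845  0.08769261] [0.06476908 9.81244256 6.19986458] [-2.28417909 -2.15583046 -0.00759017]
```

View pics/s5.png

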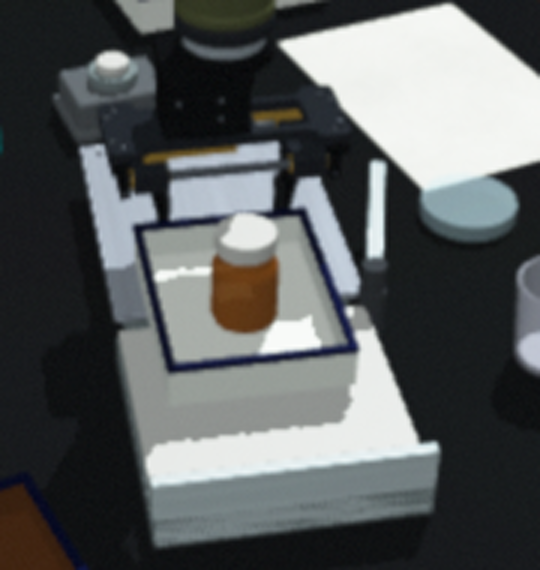

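The tray has crossed the step with the jar upright at (245,270) in the crop. The fingers press down slightly, so I'll raise them 3 mm and go on.

Emit:
jog_arm --moves '[-0.005,0,-0.01,0,0,0,1,-0.02,0.001,-0.01,0,0,0,1,-0.04,0.002,-0.01,0,0,0,1,-0.06,0.003,-0.01,0,0,0,1,-0.08,0.004,-0.01,0,0,0,1,-0.1,0.005,-0.01,0,0,0,1,-0.12,0.006,-0.01,0,0,0,1,-0.14,0.007,-0.01,0,0,0,1]'

```text
time: 17.4
position: [0.5137, 0.04, 0.0491]
tool_rot: [-2.286, -2.155, 0.0]
ft_force: [-0.2, 3.4, 0.4]
grip_width: 1.003
grip_force: 2.0
```

Run:
```python
from h import *
s=ctrl.get_state();p=s["position"];print(p,wst(p),s["ft_force"],s["tool_rot"])
```

```text
[0.51372454 0.04002796 0.04905545] [-0.00122557  0.04252793] [-0.20929849  3.41472768  0.35656919] [-2.28588267e+00 -2.15483310e+00  4.86007968e-04]
```

Emit:
jog_arm --moves '[-0.018,0.001,0,0,0,0,1,-0.036,0.002,0,0,0,0,1,-0.054,0.003,0,0,0,0,1,-0.072,0.004,0,0,0,0,1,-0.088,0.005,0,0,0,0,1,-0.104,0.005,0,0,0,0,1,-0.12,0.005,0,0,0,0,1,-0.136,0.005,0,0,0,0,1]'

```text
time: 18.4
position: [0.5131, -0.0007, 0.0492]
tool_rot: [2.286, 2.155, 0.0]
ft_force: [0.7, 3.4, -1.8]
grip_width: 0.999
grip_force: 1.5
```

Emit:
jog_arm --moves '[-0.005,0,0,0,0,0,1,-0.01,0,0,0,0,0,1,-0.015,0,0,0,0,0,1,-0.02,0,0,0,0,0,1,-0.025,0,0,0,0,0,1,-0.03,0,0,0,0,0,1,-0.034,0,0,0,0,0,1,-0.034,0,0,0,0,0,1]'

```text
time: 19.4
position: [0.5133, -0.0043, 0.0495]
tool_rot: [-2.282, -2.153, -0.01]
ft_force: [1.1, 15.7, -2.0]
grip_width: 0.998
grip_force: 7.8
```

Run:
```python
from h import *
s=ctrl.get_state();p=s["position"];print(p,wst(p),s["ft_force"],s["tool_rot"])
```

```text
[ 0.51325665 -0.00430813  0.04946296] [ 0.00085948 -0.00176158] [ 1.08194502 15.66924552 -1.99354634] [-2.28182691 -2.15255406 -0.010354  ]
```

Force rose to 15.7 N at TCP y ≈ −2 mm, which is what the end stop should give. I'll back off, rise and move to the outside of the bar.

Emit:
jog_arm --moves '[0.04,0,0,0,0,0,1,0.1,0,0,0,0,0,1,0.11,0,-0.15,0,0,0,-1,0.12,0,-0.33,0,0,0,-1,0.16,0.1,-0.35,0,0,0,-1,0.22,0.28,-0.35,0,0,0,-1,0.28,0.45,-0.35,0,0,0,-1,0.34,0.58,-0.35,0,0,0,-1]' --newtons 20

```text
time: 20.4
position: [0.6941, 0.0813, 0.1539]
tool_rot: [2.285, 2.154, -0.001]
ft_force: [0.4, -0.4, 0.7]
grip_width: 0.4
grip_force: 0.0
```

Run:
```python
from h import *
s=ctrl.get_state();p=s["position"];print(p,wst(p),s["ft_force"],s["tool_rot"],s["grip_width"])
a=cam("top");save(a,"t6.png",(95,120,375,260),2.8)
x,y=st(.1765,.097);tgt(x,y,.055,SY)
```

```text
[0.69407422 0.08130723 0.15385412] [0.17644886 0.09412041] [ 0.35768171 -0.36335937  0.72439061] [ 2.28529185e+00  2.15358761e+00 -1.27592567e-03] 0.40010095220019776
(np.float64(0.694291041247454), np.float64(0.08417910545319712), 0.055, -3.3) -> [-0.002 -0.012  0.324] [0.003 0.001 0.001]
```

View pics/t6.png

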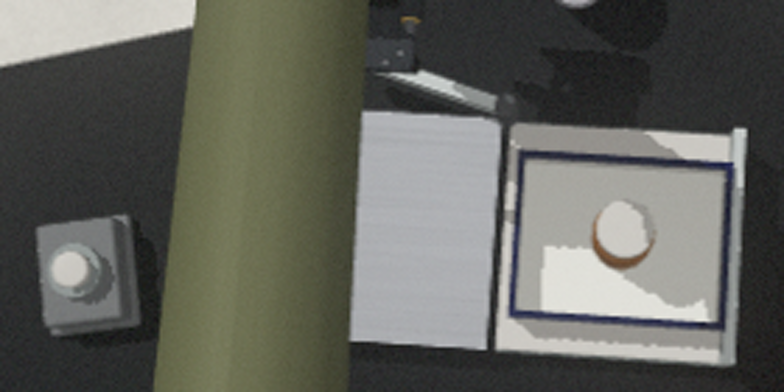

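The tray is home: its rim at (511–732,152–327) in the crop is square and against the stop, with the jar standing at (623,232). Next I'll close the fingers and descend outside the bar.

Emit:
jog_arm --moves '[0,-0.01,0,0,0,0,-1,0,-0.01,0,0,0,0,-1,0,-0.01,0.06,0,0,0,-1,0,-0.01,0.14,0,0,0,-1,0,-0.01,0.22,0,0,0,-1,0,-0.01,0.29,0,0,0,-1,0,-0.01,0.322,0,0,0,-1,0,-0.01,0.322,0,0,0,-1]'

```text
time: 21.45
position: [0.6887, 0.081, 0.0569]
tool_rot: [-2.286, -2.154, 0.002]
ft_force: [-0.5, 0.5, 0.9]
grip_width: 0.003
grip_force: 0.0
```

Run:
```python
from h import *
s=ctrl.get_state();p=s["position"];w=wst(p);print(p,w,s["ft_force"],s["grip_width"])
for th in np.arange(1.9,-.06,-.15):
    q=np.array([.105,0])+.115*np.array([-np.cos(th),np.sin(th)])+.018*np.array([np.sin(th),np.cos(th)])
    d=(q-w)/.3;print(round(th,2),q.round(3),"tool",d[1].round(3),d[0].round(3))
```

```text
[0.68865535 0.08099112 0.05685278] [0.17105716 0.09349288] [-0.51006146  0.49409294  0.93688008] 0.00307355879939149
1.9 [0.159 0.103] tool 0.032 -0.039
1.75 [0.143 0.11 ] tool 0.055 -0.093
1.6 [0.126 0.114] tool 0.07 -0.149
1.45 [0.109 0.116] tool 0.076 -0.207
1.3 [0.092 0.116] tool 0.074 -0.265
1.15 [0.074 0.112] tool 0.063 -0.322
1.0 [0.058 0.106] tool 0.043 -0.377
0.85 [0.043 0.098] tool 0.016 -0.428
0.7 [0.029 0.088] tool -0.019 -0.475
0.55 [0.016 0.075] tool -0.06 -0.516
0.4 [0.006 0.061] tool -0.107 -0.55
0.25 [-0.002  0.046] tool -0.159 -0.577
0.1 [-0.008  0.029] tool -0.214 -0.596
-0.05 [-0.011  0.012] tool -0.271 -0.606
```

Emit:
jog_arm --moves '[0.03,-0.04,0.006,0,0,0,-1,0.055,-0.093,0.01,0,0,0,-1,0.07,-0.15,0.01,0,0,0,-1,0.076,-0.207,0.01,0,0,0,-1,0.074,-0.265,0.01,0,0,0,-1,0.063,-0.322,0.01,0,0,0,-1,0.043,-0.377,0.01,0,0,0,-1,0.016,-0.428,0.01,0,0,0,-1]'

```text
time: 22.45
position: [0.5614, 0.0946, 0.0559]
tool_rot: [2.284, 2.156, 0.005]
ft_force: [0.7, -0.5, -0.3]
grip_width: 0.005
grip_force: 0.5
```

Emit:
jog_arm --moves '[-0.017,-0.024,0,0,0,0,-1,-0.035,-0.047,0,0,0,0,-1,-0.055,-0.068,0,0,0,0,-1,-0.076,-0.088,0,0,0,0,-1,-0.1,-0.105,0,0,0,0,-1,-0.123,-0.122,0,0,0,0,-1,-0.149,-0.136,0,0,0,0,-1,-0.175,-0.149,0,0,0,0,-1]'

```text
time: 23.45
position: [0.5132, 0.0432, 0.0546]
tool_rot: [-2.286, -2.155, -0.0]
ft_force: [1.2, -0.4, 0.1]
grip_width: 0.004
grip_force: 0.3
```

Run:
```python
from h import *
s=ctrl.get_state();p=s["position"];w=wst(p);print(p,w,s["ft_force"],s["grip_width"])
```

```text
[0.51324347 0.0432067  0.05456335] [-0.00188882  0.04567371] [ 1.18144419 -0.40557172  0.05304766] 0.004312134676052784
```

Emit:
jog_arm --moves '[-0.02,-0.008,0,0,0,0,-1,-0.04,-0.014,0,0,0,0,-1,-0.06,-0.02,0,0,0,0,-1,-0.077,-0.024,0,0,0,0,-1,-0.09,-0.027,0,0,0,0,-1,-0.1,-0.029,0,0,0,0,-1,-0.107,-0.03,0,0,0,0,-1,-0.113,-0.03,0,0,0,0,-1]'

```text
time: 24.45
position: [0.5036, 0.0161, 0.0547]
tool_rot: [-2.281, -2.155, -0.01]
ft_force: [3.7, 14.1, -3.6]
grip_width: 0.003
grip_force: 7.1
```

Run:
```python
from h import *
s=ctrl.get_state();p=s["position"];w=wst(p);print(p,w,s["ft_force"],s["grip_width"])
```

```text
[0.50356651 0.01607632 0.05473929] [-0.00998801  0.01803127] [ 3.74693583 14.14434631 -3.60657683] 0.003169966351382248
```

14 N at y = 18 mm means the bar is at its limit. I'll back off, rise and head for the button.

Emit:
jog_arm --moves '[0.04,0,0,0,0,0,-1,0.1,0,-0.03,0,0,0,-1,0.12,0,-0.15,0,0,0,-1,0.2,0,-0.28,0,0,0,-1,0.38,0,-0.3,0,0,0,-1,0.56,0,-0.3,0,0,0,-1,0.72,0,-0.3,0,0,0,-1,0.75,0,-0.3,0,0,0,-1]'

```text
time: 25.45
position: [0.5147, 0.239, 0.144]
tool_rot: [-2.279, -2.161, 0.001]
ft_force: [-0.2, -1.7, 1.0]
grip_width: 0.005
grip_force: 0.0
```

Run:
```python
from h import *
s=ctrl.get_state();print(s["position"])
a=cam("top");save(a,"t7.png",(95,120,375,260),2.8)
tgt(.4805,.369,.085,SY)
```

```text
[0.51474708 0.23899286 0.14404103]
(0.4805, 0.369, 0.085, -3.3) -> [ 0.43  -0.139  0.196] [-0.001  0.001  0.003]
```

View pics/t7.png

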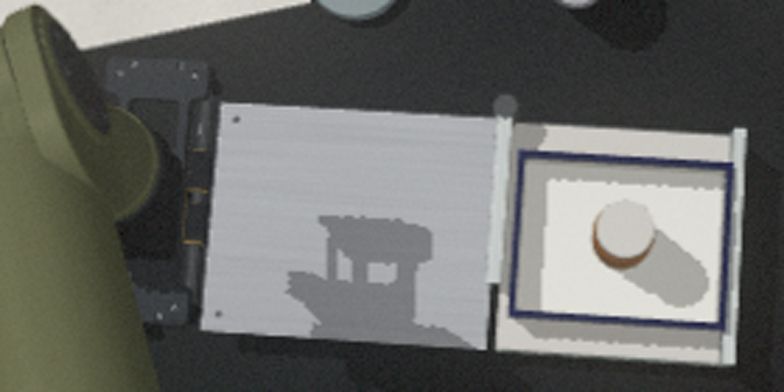

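The bar lies straight along the step, and the tray and jar are home. Now I'll move over the button and press it slowly.

Emit:
jog_arm --moves '[0.12,-0.04,0,0,0,0,-1,0.28,-0.09,0,0,0,0,-1,0.4,-0.13,0.02,0,0,0,-1,0.43,-0.139,0.08,0,0,0,-1,0.43,-0.139,0.14,0,0,0,-1,0.43,-0.139,0.19,0,0,0,-1,0.43,-0.139,0.23,0,0,0,-1,0.43,-0.139,0.25,0,0,0,-1]'

```text
time: 26.5
position: [0.4821, 0.3651, 0.0687]
tool_rot: [2.288, 2.153, -0.002]
ft_force: [0.4, 0.3, 0.9]
grip_width: 0.002
grip_force: 0.0
```

Emit:
jog_arm --moves '[0,0,0.007,0,0,0,-1,0,0,0.014,0,0,0,-1,0,0,0.021,0,0,0,-1,0,0,0.028,0,0,0,-1,0,0,0.035,0,0,0,-1,0,0,0.042,0,0,0,-1,0,0,0.042,0,0,0,-1,0,0,0.042,0,0,0,-1]'

```text
time: 27.5
position: [0.4821, 0.3665, 0.0574]
tool_rot: [-2.286, -2.155, -0.001]
ft_force: [-1.0, -0.7, 4.9]
grip_width: 0.005
grip_force: 2.1
```

Emit:
jog_arm --moves '[0,0,0.006,0,0,0,-1,0,0,0.012,0,0,0,-1,0,0,0.018,0,0,0,-1,0,0,0.022,0,0,0,-1,0,0,0.022,0,0,0,-1,0,0,0.022,0,0,0,-1,0,0,0.022,0,0,0,-1,0,0,0.022,0,0,0,-1]'

```text
time: 28.5
position: [0.4823, 0.3667, 0.0559]
tool_rot: [-2.285, -2.154, -0.002]
ft_force: [-11.8, -7.5, 33.1]
grip_width: 0.006
grip_force: 16.7
```

The button bottomed out at 33 N. I'll release straight up.

Emit:
jog_arm --moves '[0,0,-0.02,0,0,0,-1,0,0,-0.06,0,0,0,-1,0,0,-0.12,0,0,0,-1,0,0,-0.2,0,0,0,-1,0,0,-0.3,0,0,0,-1,0,0,-0.4,0,0,0,-1,0,0,-0.4,0,0,0,-1,0,0,-0.4,0,0,0,-1]'

```text
time: 29.5
position: [0.4815, 0.3659, 0.1697]
tool_rot: [2.286, 2.155, -0.002]
ft_force: [-0.0, -0.3, -0.9]
grip_width: 0.005
grip_force: 0.0
```

Run:
```python
from h import *
a=np.load("t0.npy",allow_pickle=True).item()
P=plane(a,[(95+u/2.8,120+v/2.8) for u,v in[(519,152),(733,164),(723,327),(511,315)]],.067)
print([wst(p).round(4) for p in P],wst(P.mean(0)),ctrl.get_state()["ft_force"])
print(ctrl.close_job())
```

```text
[array([ 0.066 , -0.0132]), array([ 0.0662, -0.1931]), array([-0.0709, -0.191 ]), array([-0.0716, -0.0152])] [-0.00258455 -0.10312393] [-0.0032673  -0.26242228 -0.88843775]
the job is handed in; nothing more can be done
None
```

I handed the job in at about 29.5 s: the jar is standing in the tray, which is home against the end stop (by camera, within about 3 mm of mid-lane), the bar is shut and the button was pressed to its stop and released; no verdict came back.

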